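Open the dial padlock on the solvent box and hold it up

TASK

Open the brass combination padlock on the hasp of the grey solvent box: turn its dial clockwise, feeling the notches, until the red end of the grip bar clicks in at the white mark, then pull the lock body straight up so that the shackle opens. Set it down on its rails again, slide it left along them until the open shackle is clear of the hasp's cross bar, and lift it out. Finish while still holding the open lock upright and still in the air, its underside at least 20 cm above the table, and leave the things round about where they stand.

Things in the scene. Friction and masses are not known exactly. Their poses are not given: they have to be found in the camera images.
- lock: brass padlock body, a loose block 50 (x) x 46 (y) x 50 (z) mm with dark grooves, about 0.4 kg, seated upside down on two rails: dial on top (rising 28 mm above it), shackle below. Origin: centre of its underside; z up. The white mark is on its top at the -x edge, towards the robot. Its two y faces (46 mm apart) are free to grip.
- dial (a joint): turn of the dial, rad, positive counter-clockwise from above; 0 = red end of the bar at the white mark, the only open place (within 0.15; else the shackle is blocked). Starts two to four notches positive. 15 notches, 0.419 rad apart, one at 0: a sprung pawl snaps the freed dial into the nearest; about 0.1 N m turns it on. While the shackle is out the dial is blocked.
- dial_grip (a point): on the dial's axis at mid-height of its grip bar, 66 mm above the lock's underside; turns with the dial. The bar is 32 mm long (this frame's x, red end at -x), 10 mm thick (y), 22 mm high (11 above and below this point), on a disc 38 mm across. Pinch it across the 10 mm.
- shackle (a joint): how far the shackle is out of the body, m: 0 closed, 0.032 fully open. With the dial at 0, raising the body 34 mm draws it out (the hasp's bar holds it back; 2 mm play, then 2 to 3 N); it then stays out by friction. A U of 7 mm steel rod, legs at the lock's y = -14 mm (short) and +14 mm (long), passing under the bar.
- shackle_tip (a point): end of the shackle's short leg, inside the body when closed. Open, with the lock back on its seat, it is 10 mm below the bar's underside: so the lock (at most 6 mm above the seat) can slide towards its +y, and after 24 mm or more this leg is past the bar and the lock lifts freely.
- hasp_box: grey steel solvent box, fixed, 134 x 204 x 93 mm high, its front face at this frame's x = +35 mm, with the lock's channel before it. Origin: on the table under the lock's seat; axes as the seated lock's (+x away from the robot, +y to the left).
- seat (a point): middle of the lock's seat on the channel's two aluminium rails, 62 mm above the table; axes as the box's. The rails run along y from -32 to +75 mm, 61 mm over their outsides, and rise 6 mm beside the lock's x faces (1.5 mm play each side). A 4 mm stop closes the -y end; the +y end is open.
- bar (a point): middle of the hasp's steel cross bar, 8 mm thick, along x, its axis 8 mm below the seat; the shackle goes round under it
- bottle_water: bystander, to be left alone: clear bottle with blue cap, 48 x 105 mm high; origin at the centre of its underside
- dropper_bottle: bystander, to be left alone: small brown dropper bottle, 32 x 94 mm high; origin at the centre of its underside
- varnish_jar: bystander, to be left alone: amber jar with black cap, 54 x 64 mm high; origin at the centre of its underside
- palette_dish: bystander, to be left alone: white porcelain dish, 68 x 15 mm high; origin at the centre of its underside
- masking_tape: bystander, to be left alone: roll of cream tape, 102 x 25 mm high; origin at the centre of its underside
- cotton_pot: bystander, to be left alone: aluminium pot of cotton balls, 66 x 69 mm high; origin at the centre of its underside
- pigment_jar_1: bystander, to be left alone: ochre pigment jar with black cap, 41 x 52 mm high; origin at the centre of its underside
There are look-alikes about, which are no part of the job. Leave any pink or purple look-alike of the lock alone.

How it is judged:
By the outcome, as a careful person would: the job done as asked, in the order asked, and still so for the second after the job is handed in, while the arm keeps its last pose, push and grip.
It also fails if it takes over 64 s, if anything falls off the work surface, if the arm or the gripper's body presses on something with over 40 N, if the wrist force passes 120 N, or if a joint passes its speed limit or range.

ROBOT

A 6-joint arm with a two-finger parallel gripper is mounted at the origin on the work surface; the furniture and walls round the work are solid. World frame = base frame: x ahead of the robot, y to its left, z up, the work surface at z = 0. Lengths are in m, angles in rad, forces in N, time in s.
With the tool pointing down it reaches from about 0.25 to 0.725 m from the base axis. Payload 4 kg.
Tool frame: the origin (TCP) lies midway between the tips of the shut fingers; the grasp point (between the pads) lies 19 mm behind it; z points along the fingers, y is the line along which they close (so a half turn about z gives the same grasp; the last joint's range is limited). The gripper opens to 85 mm and grips with 20 to 120 N. Pads are 22 mm wide; open, the fingers measure 114 mm over their backs; the gripper's body (76 mm by 85 mm) begins 54 mm behind the grasp point. The pads swing forward as they close: fully open they stand 13 mm farther back than shut.
Start: joints at [1.25, 0.241, 0.005, 1.335, 0, 1.571], TCP at [0.158, 0.474, 0.231] pointing down, gripper open.
Joint ranges: [-2.72, 2.72], [-1.05, 1.87], [-1.09, 1.28], [-1.99, 2.15], [-1.42, 1.44], [-3.14, 3.14]. Speed limits (rad/s): [2.79, 2.79, 3.14, 3.14, 3.14, 3.14].

INTERFACE

Orientations are given as a unit quaternion [x, y, z, w].
In Python, from workcell import bot gives the robot as it stands. The module is installed in compiled form; this text tells all that it offers.
- The arm moves only by the tool jog_arm, never from a script. Its argument "deltas" is a list of rows, each an object with "fingers": the opening, from 0 (shut) to 1 (fully open); "delta_pos": the shift along the tool's x, y, z normalised to -1 to 1, where 1 is 300 mm, a list of three; "yaw": the turn about the tool's z normalised to -1 to 1, where 1 is pi/4 rad. A call has 1 to 12 rows; each row is the pose to reach, as a shift and turn from the pose commanded when the call began, along the tool's axes at that moment; what a row does not reach only later rows make up. A row lasts 1/10 s, in which the tool goes at most 50 mm and 8.59 degrees, less where a joint would pass 70% of its speed; a pose out of reach is approached as far as the arm can. A call with a number of a shift or a turn outside -1 to 1 is refused whole. A call with a gripper value outside its range is refused whole. The fingers move at their own pace and stop on an object; the grip force is fixed at half the most. Time passes only in rows, so rows that repeat a pose let the fingers close. It gives the time, the measured TCP pose, the force, the opening and the grip force at its end, in the units of the state.
- bot.get_obs(): the state, without advancing time (a new reading comes with each control period).
- bot.camera(name): name is "side" or "top" or "wrist"; returns a dict with "image" (384x512x3 uint8, red, green, blue), "range_z" (384x512 float32, m along the optical axis (not along the pixel's ray), 0 where there is no reading), "fx", "fy", "cx", "cy" (pixels), "rvec" (rotation vector, rad) and "tvec" (3), from world to camera coordinates, as OpenCV has them. Camera axes: x right, y down, z forward; pixel columns grow to the right and rows downward; lengths in m; the calibration is good to about 2 mm. A picture is of the moment at which its call begins.
- bot.job_done(): hands the job in; it is judged then, once.
The state is a dict: "clock": time; "joint_pos": joint angles; "joint_vel": joint speeds; "tau": joint torques, N m; "eef_pos": TCP position; "tool_rot": TCP orientation; "ft_force": force on the tool from outside, world axes, zero at the start; "ft_torque": the same for the moment, N m; "grip_width": finger opening in m; "grasp_force": force on a finger pad.
Only numpy, scipy, OpenCV 4.12 (cv2) and the standard library are available. Lean on these libraries where they do the work, as an engineer would, in place of code of your own. Each camera call takes 0.05 s, during which the arm holds its last target. There are 200 camera calls.

## Working session

There is one attempt and no reset: what is moved stays moved. The work goes in short steps, Python scripts to look and compute and a tool call to move; the robot and the scene stay as the last step left them, time stands still between calls to the robot, and variables do not carry over. Pictures are saved under pics/ and viewed, at most 10 in all, crops included, and the job is handed in when it is done.

Besides the shell and the picture viewer there is one more tool, called as a command line: name --argument value ..., lists and objects as JSON in quotes. jog_arm: Moves the arm, as the interface text tells. Scaled input: -1 to 1 covers 300 mm each way for a shift and pi/4 rad each way for a turn. Its arguments: {"type":"object","properties":{"deltas":{"type":"array","items":{"type":"object","properties":{"fingers":{"type":"number"},"delta_pos":{"type":"array","items":{"type":"number"}},"yaw":{"type":"number"}}}}},"required":["deltas"]}

```bash
mkdir -p pics; cat > h.py <<'E'
import numpy as np, cv2
from scipy.spatial.transform import Rotation as R
from workcell import bot
def shot(n,name=None):
    c=bot.camera(n)
    if name: cv2.imwrite('pics/'+name,c['image'][:,:,::-1])
    return c
def cloud(c):
    v,u=np.mgrid[:384,:512]; z=c['range_z'].astype(float)
    P=np.stack([(u-c['cx'])*z/c['fx'],(v-c['cy'])*z/c['fy'],z],-1)
    Rm=cv2.Rodrigues(np.array(c['rvec'],float))[0]
    W=(P-np.array(c['tvec']).ravel())@Rm; W[z<=0]=np.nan
    return W
E
python3 - <<'E'
from h import *
a=shot('top');b=shot('side')
cv2.imwrite('pics/a.png',cv2.resize(np.vstack([a['image'],b['image']])[:,:,::-1],None,fx=.78,fy=.78))
np.savez('ab.npz',a=a['image'],b=b['image'],wa=cloud(a),wb=cloud(b))
o=bot.get_obs();print(o['tool_rot'],o['eef_pos'],o['grip_width'])
E
```

```text
[ 1.59718908e-01  9.87162104e-01 -9.10321672e-04 -1.47421880e-04] [0.15747994 0.47397168 0.23051526] 0.0852915758076143
```

View pics/a.png

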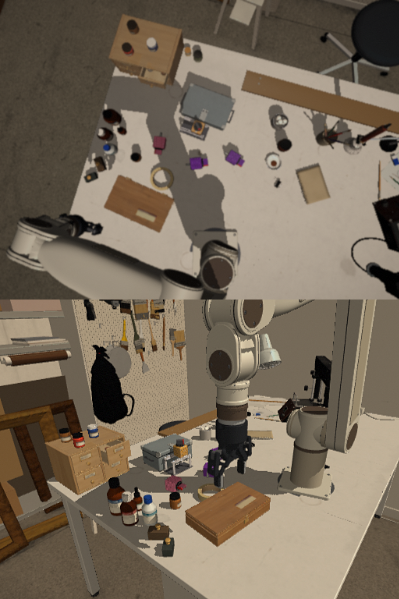

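The top view shows the grey box at about (265,130) full-res, with the brass lock in front of it at about (254,160). The side view shows it at about (231,192). Next I'll take a closer crop and its coordinates.

```bash
python3 - <<'E'
from h import *
d=np.load('ab.npz');a,b,wa,wb=d['a'],d['b'],d['wa'],d['wb']
A=cv2.resize(a[95:195,210:320],None,fx=5,fy=5,interpolation=2)[:,:,::-1]
cv2.imwrite('pics/b.png',A)
for n,w,(r0,r1,c0,c1) in(('top',wa,(95,195,210,320)),('side',wb,(150,240,170,270))):
    W=w[r0:r1,c0:c1].reshape(-1,3)
    for lo,hi in((.08,.1),(.105,.118),(.12,.136),(.136,.15)):
        m=(W[:,2]>lo)&(W[:,2]<hi)
        if m.sum()>4: print(n,lo,m.sum(),np.median(W[m],0).round(3),W[m].min(0).round(3),W[m].max(0).round(3))
for p in [(150,250),(160,254),(165,254),(120,270),(110,240)]: print(p,wa[p].round(3))
# box top rect
W=wa[95:195,210:320].reshape(-1,3);m=(W[:,2]>.085)&(W[:,2]<.1)
print(cv2.minAreaRect((W[m][:,:2]*1000).astype(np.float32)))
E
```

```text
top 0.08 2546 [0.626 0.04  0.093] [ 0.503 -0.078  0.08 ] [0.763 0.223 0.1  ]
top 0.105 164 [0.533 0.081 0.112] [0.503 0.049 0.105] [0.753 0.221 0.118]
top 0.12 51 [0.536 0.087 0.125] [0.514 0.059 0.12 ] [0.749 0.217 0.136]
top 0.136 57 [0.701 0.195 0.14 ] [0.518 0.068 0.136] [0.743 0.216 0.15 ]
side 0.08 960 [0.62  0.079 0.092] [ 0.502 -0.069  0.08 ] [0.725 0.161 0.099]
side 0.105 91 [0.522 0.093 0.111] [0.502 0.066 0.105] [0.56  0.11  0.118]
side 0.12 44 [0.531 0.082 0.128] [0.515 0.073 0.12 ] [0.545 0.091 0.136]
side 0.136 13 [0.527 0.08  0.138] [0.515 0.076 0.137] [0.544 0.088 0.141]
(150, 250) [0.576 0.089 0.088]
(160, 254) [0.534 0.074 0.139]
(165, 254) [0.518 0.074 0.143]
(120, 270) [0.674 0.024 0.097]
(110, 240) [0.734 0.128 0.004]
((620.1287231445312, 103.05274200439453), (319.2404479980469, 195.68943786621094), 68.67491912841797)
```

View pics/b.png

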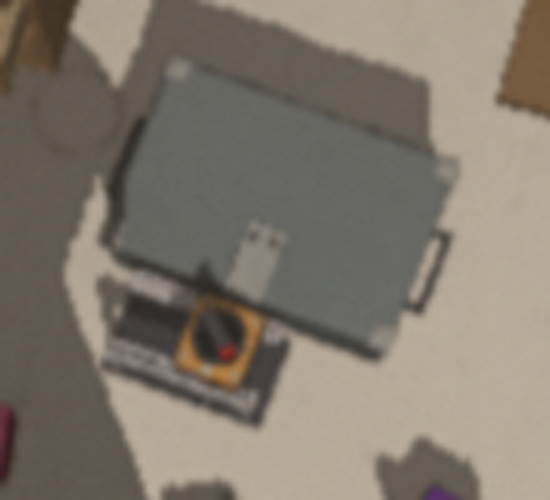

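The crop shows the lock at (0.533,0.081), with the box yaw near -21.5°. The red end at (228,352) lies counter-clockwise of the mark, by roughly 2–3 notches. I'll move closer and look with the wrist camera.

jog_arm --deltas '[{"delta_pos":[-0.7,-0.44,-0.12],"yaw":0,"fingers":1},{"delta_pos":[-0.7,-0.44,-0.12],"yaw":0,"fingers":1},{"delta_pos":[-0.7,-0.44,-0.12],"yaw":0,"fingers":1},{"delta_pos":[-0.7,-0.44,-0.12],"yaw":0,"fingers":1},{"delta_pos":[-0.7,-0.44,-0.12],"yaw":0,"fingers":1},{"delta_pos":[-0.7,-0.44,-0.12],"yaw":0,"fingers":1},{"delta_pos":[-0.7,-0.44,-0.12],"yaw":0,"fingers":1}]'

```text
clock: 0.8
eef_pos: [0.316, 0.2821, 0.2672]
tool_rot: [0.162, 0.987, 0.0, -0.0]
ft_force: [-0.7, 0.6, -0.0]
grip_width: 0.0854
grasp_force: 0.0
```

jog_arm --deltas '[{"delta_pos":[-0.7,-0.44,-0.1],"yaw":-1,"fingers":1},{"delta_pos":[-0.7,-0.44,-0.1],"yaw":-1,"fingers":1},{"delta_pos":[-0.7,-0.44,-0.1],"yaw":-1,"fingers":1},{"delta_pos":[-0.7,-0.44,-0.1],"yaw":-1,"fingers":1},{"delta_pos":[-0.7,-0.44,-0.1],"yaw":-1,"fingers":1},{"delta_pos":[-0.7,-0.44,-0.1],"yaw":-1,"fingers":1},{"delta_pos":[-0.7,-0.44,-0.1],"yaw":-1,"fingers":1},{"delta_pos":[-0.7,-0.44,-0.1],"yaw":-1,"fingers":1}]'

```text
clock: 1.6
eef_pos: [0.4727, 0.0926, 0.2964]
tool_rot: [-0.23, 0.973, 0.0, -0.001]
ft_force: [-1.4, 0.4, -1.0]
grip_width: 0.0852
grasp_force: 0.0
```

```bash
python3 - <<'E'
from h import *
c=shot('wrist','w1.png');np.savez('w1.npz',i=c['image'],w=cloud(c))
o=bot.get_obs();print(o['clock'],R.from_quat(o['tool_rot']).as_matrix().round(3),o['eef_pos'].round(4) if hasattr(o['eef_pos'],'round') else o['eef_pos'],o['joint_pos'])
E
```

```text
1.65 [[-0.894 -0.449 -0.002]
 [-0.449  0.894  0.   ]
 [ 0.002  0.001 -1.   ]] [0.4722 0.093  0.2965] [ 1.94076741e-01  1.86286679e-01  1.04362177e-01  1.49083333e+00
  7.17585862e-04 -2.71346630e-01]
```

View pics/w1.png

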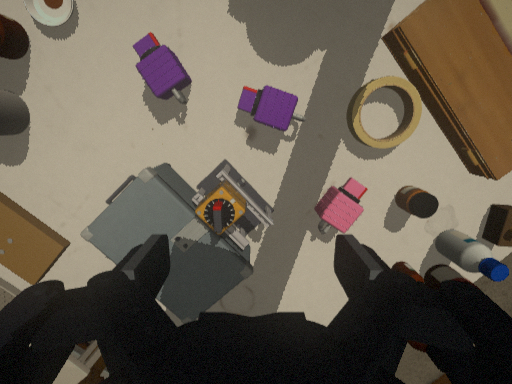

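The wrist view shows the lock at about (220,210) with the red end up at (217,207); now to compute the poses.

```bash
python3 - <<'E'
from h import *
d=np.load('w1.npz');I=d['i'].astype(int);w=d['w']
r0,r1,c0,c1=150,270,150,290
J=cv2.resize(d['i'][r0:r1,c0:c1],None,fx=5,fy=5,interpolation=2)[:,:,::-1];cv2.imwrite('pics/w1c.png',J)
S=np.zeros(w.shape[:2],bool);S[r0:r1,c0:c1]=1
r,g,b=I[...,0],I[...,1],I[...,2]
def rep(n,m):
    P=w[m];q=cv2.minAreaRect((P[:,:2]*1000).astype(np.float32));print(n,m.sum(),np.median(P,0).round(4),P.min(0).round(4),P.max(0).round(4),np.round(q[0],1),np.round(q[1],1),round(q[2],1))
    return P
rep('brass',S&(r-b>60)&(g-b>25)&(abs(w[...,2]-.112)<.006))
rep('red',S&(r-g>70)&(r-b>70)&(w[...,2]>.12))
near=S&(np.hypot(w[...,0]-.533,w[...,1]-.081)<.03)
P=rep('bar',near&(w[...,2]>.132))
u,s,vt=np.linalg.svd(P[:,:2]-P[:,:2].mean(0));print(vt[0],np.degrees(np.arctan2(*vt[0][::-1])))
rep('box',S&(abs(w[...,2]-.093)<.004)&(r-b<40)&~near)
E
```

```text
brass 480 [0.5185 0.072  0.111 ] [0.5022 0.0494 0.106 ] [0.5555 0.1058 0.1138] [531.1  77.9] [44.8 48.3] 69.5
red 59 [0.5183 0.0713 0.1365] [0.5159 0.0672 0.1203] [0.5221 0.0758 0.1405] [519.1  71.4] [3.5 8.4] 24.7
bar 244 [0.5308 0.0778 0.1381] [0.5159 0.0671 0.1322] [0.5472 0.0887 0.1406] [531.9  77.9] [32.1 10.3] 27.4
[0.88587908 0.46391621] 27.64010375746577
box 4201 [0.5892 0.0533 0.0927] [ 0.501  -0.0238  0.089 ] [0.6469 0.1534 0.097 ] [565.5  61.7] [138.6 135.9] 26.4
```

View pics/w1c.png

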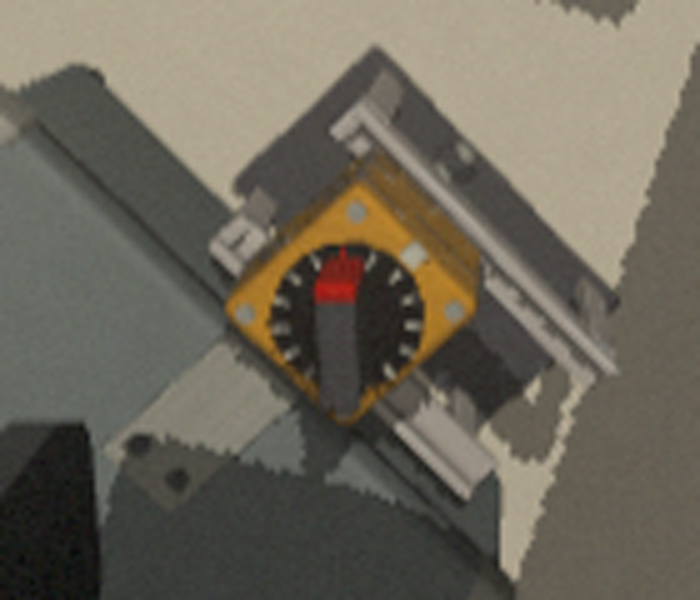

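jog_arm --deltas '[{"delta_pos":[-0.155,-0.134,0.1],"yaw":-0.02,"fingers":0.4},{"delta_pos":[-0.155,-0.134,0.25],"yaw":-0.02,"fingers":0.4},{"delta_pos":[-0.155,-0.134,0.4],"yaw":-0.02,"fingers":0.4},{"delta_pos":[-0.155,-0.134,0.45],"yaw":-0.02,"fingers":0.4},{"delta_pos":[-0.155,-0.134,0.45],"yaw":-0.02,"fingers":0.4},{"delta_pos":[-0.155,-0.134,0.45],"yaw":-0.02,"fingers":0.4}]'

```text
clock: 2.25
eef_pos: [0.5323, 0.0782, 0.1629]
tool_rot: [-0.239, 0.971, 0.0, 0.0]
ft_force: [0.9, -0.1, 0.2]
grip_width: 0.0341
grasp_force: 0.0
```

```bash
python3 - <<'E'
from h import *
c=shot('wrist','w2.png')
o=bot.get_obs();M=R.from_quat(o['tool_rot']).as_matrix();p=np.array(o['eef_pos']);print(p.round(4),M.round(4).tolist(),o['grip_width'])
print('delta tool mm',((np.array([.5318,.0779,.122])-p)@M*1000).round(1))
E
```

```text
[0.5332 0.078  0.1639] [[-0.886, -0.4638, 0.0026], [-0.4638, 0.886, 0.0005], [-0.0025, -0.0007, -1.0]] 0.033969911891721966
delta tool mm [ 1.3  0.6 41.9]
```

View pics/w2.png

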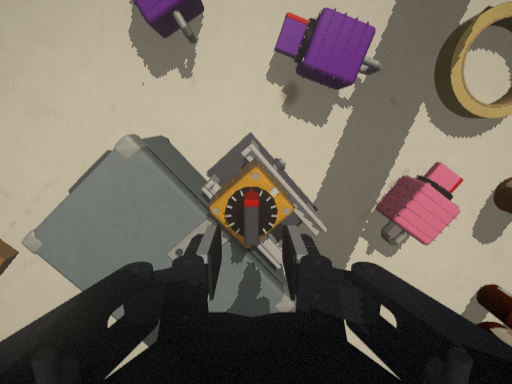

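The fingers, at columns 215–285, straddle the bar at column 251. I'll descend and pinch it.

jog_arm --deltas '[{"delta_pos":[0.003,0.0,0.07],"yaw":0,"fingers":0.4},{"delta_pos":[0.003,0.0,0.11],"yaw":0,"fingers":0.4},{"delta_pos":[0.003,0.0,0.135],"yaw":0,"fingers":0.4},{"delta_pos":[0.003,0.0,0.135],"yaw":0,"fingers":0.4},{"delta_pos":[0.003,0.0,0.135],"yaw":0,"fingers":0},{"delta_pos":[0.003,0.0,0.135],"yaw":0,"fingers":0},{"delta_pos":[0.003,0.0,0.135],"yaw":0,"fingers":0},{"delta_pos":[0.003,0.0,0.135],"yaw":0,"fingers":0},{"delta_pos":[0.003,0.0,0.135],"yaw":0,"fingers":0}]'

```text
clock: 3.2
eef_pos: [0.532, 0.0763, 0.1226]
tool_rot: [-0.238, 0.971, 0.0, 0.0]
ft_force: [-2.6, 1.3, 6.5]
grip_width: 0.0089
grasp_force: 64.2
```

jog_arm --deltas '[{"delta_pos":[0,0,0],"yaw":0.15,"fingers":0},{"delta_pos":[0,0,0],"yaw":0.3,"fingers":0},{"delta_pos":[0,0,0],"yaw":0.45,"fingers":0},{"delta_pos":[0,0,0],"yaw":0.53,"fingers":0},{"delta_pos":[0,0,0],"yaw":0.53,"fingers":0}]'

```text
clock: 3.7
eef_pos: [0.5319, 0.0775, 0.1229]
tool_rot: [-0.033, 0.999, 0.002, 0.001]
ft_force: [-2.1, 4.9, 6.5]
grip_width: 0.0084
grasp_force: 70.8
```

jog_arm --deltas '[{"delta_pos":[0,0,0],"yaw":0.15,"fingers":0},{"delta_pos":[0,0,0],"yaw":0.3,"fingers":0},{"delta_pos":[0,0,0],"yaw":0.45,"fingers":0},{"delta_pos":[0,0,0],"yaw":0.53,"fingers":0},{"delta_pos":[0,0,0],"yaw":0.53,"fingers":0}]'

```text
clock: 4.2
eef_pos: [0.532, 0.079, 0.1232]
tool_rot: [0.173, 0.985, 0.003, 0.0]
ft_force: [-3.8, 7.7, 8.1]
grip_width: 0.0084
grasp_force: 86.7
```

```bash
python3 - <<'E'
from h import *
o=bot.get_obs();print(o['clock'],o['ft_torque'],o['ft_force']);M=R.from_quat(o['tool_rot']).as_matrix();print(np.degrees(np.arctan2(M[1,1],M[0,1])))
c=shot('wrist');cv2.imwrite('pics/w3.png',c['image'][:,:,::-1])
E
```

```text
4.2 [1.64570917 0.82245406 0.80359948] [-3.8041892   7.66011202  8.05687175]
70.01821344712742
```

View pics/w3.png

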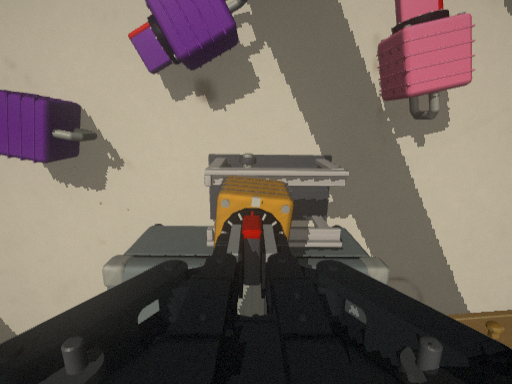

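The red end (252,228) now points at the white mark (252,203). I'll release it so the pawl snaps in, then back up a little and check the angle numerically.

jog_arm --deltas '[{"delta_pos":[0,0,0],"yaw":0,"fingers":0.3},{"delta_pos":[0,0,0],"yaw":0,"fingers":0.6},{"delta_pos":[0,0,0],"yaw":0,"fingers":1},{"delta_pos":[0,0,-0.1],"yaw":0,"fingers":1},{"delta_pos":[0,0,-0.2],"yaw":0,"fingers":1},{"delta_pos":[0,0,-0.2],"yaw":0,"fingers":1},{"delta_pos":[0,0,-0.2],"yaw":0,"fingers":1}]'

```text
clock: 4.95
eef_pos: [0.5328, 0.0756, 0.1823]
tool_rot: [0.176, 0.984, 0.0, 0.001]
ft_force: [0.0, -0.1, -0.7]
grip_width: 0.0855
grasp_force: 0.0
```

```bash
python3 - <<'E'
from h import *
c=shot('wrist','w4.png');I=c['image'].astype(int);w=cloud(c);r,g,b=[I[...,k] for k in range(3)]
near=np.hypot(w[...,0]-.532,w[...,1]-.078)<.04
for n,m in(('bar',near&(w[...,2]>.132)&(w[...,2]<.146)),('brass',near&(r-b>60)&(g-b>25)&(abs(w[...,2]-.112)<.005)),('red',near&(r-g>70)&(r-b>70)&(w[...,2]>.13))):
    P=w[m];q=cv2.minAreaRect((P[:,:2]*1000).astype(np.float32));print(n,m.sum(),np.median(P,0).round(4),np.round(q[0],1),np.round(q[1],1),round(q[2],1))
o=bot.get_obs();M=R.from_quat(o['tool_rot']).as_matrix();p=np.array(o['eef_pos']);print(p,np.degrees(np.arctan2(M[1,1],M[0,1])),M[:,2],o['ft_force'])
E
```

```text
bar 615 [0.5304 0.0827 0.1381] [531.7  82.7] [10.  31.4] 69.9
brass 1152 [0.5206 0.0848 0.1109] [531.5  82.9] [44.6 48.2] 69.4
red 102 [0.5184 0.0873 0.1379] [518.7  87. ] [9.1 4. ] 69.5
[0.531955   0.07558439 0.1812939 ] 69.78182848938657 [ 1.70195112e-04 -4.21742102e-04 -9.99999897e-01] [-0.87949825  0.4133599  -0.23061581]
```

View pics/w4.png

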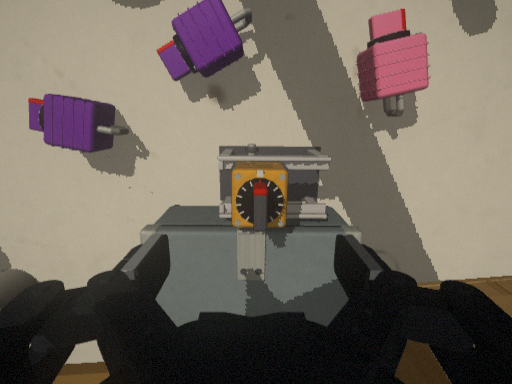

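The bar and body are aligned (69.9° against 69.4°), so the dial is at 0. The lock body slid about 5 mm along +y. Gripping it centred on the seat position will bring it back.

jog_arm --deltas '[{"delta_pos":[0.004,0.007,0.12],"yaw":0,"fingers":1},{"delta_pos":[0.004,0.007,0.22],"yaw":0,"fingers":1},{"delta_pos":[0.004,0.007,0.3],"yaw":0,"fingers":1},{"delta_pos":[0.004,0.007,0.345],"yaw":0,"fingers":1},{"delta_pos":[0.004,0.007,0.345],"yaw":0,"fingers":1},{"delta_pos":[0.004,0.007,0.345],"yaw":0,"fingers":0.7},{"delta_pos":[0.004,0.007,0.345],"yaw":0,"fingers":0.6},{"delta_pos":[0.004,0.007,0.345],"yaw":0,"fingers":0.3},{"delta_pos":[0.004,0.007,0.345],"yaw":0,"fingers":0.3},{"delta_pos":[0.004,0.007,0.345],"yaw":0,"fingers":0.3},{"delta_pos":[0.004,0.007,0.345],"yaw":0,"fingers":0.3}]'

```text
clock: 6.1
eef_pos: [0.5329, 0.0791, 0.0799]
tool_rot: [0.175, 0.985, 0.001, 0.002]
ft_force: [0.4, 2.4, 6.0]
grip_width: 0.0451
grasp_force: 62.7
```

jog_arm --deltas '[{"delta_pos":[0,0,-0.03],"yaw":0,"fingers":0.3},{"delta_pos":[0,0,-0.06],"yaw":0,"fingers":0.3},{"delta_pos":[0,0,-0.09],"yaw":0,"fingers":0.3},{"delta_pos":[0,0,-0.113],"yaw":0,"fingers":0.3},{"delta_pos":[0,0,-0.113],"yaw":0,"fingers":0.3},{"delta_pos":[0,0,-0.113],"yaw":0,"fingers":0.3}]'

```text
clock: 6.7
eef_pos: [0.5313, 0.0784, 0.1124]
tool_rot: [0.175, 0.985, 0.0, 0.0]
ft_force: [-0.2, 0.0, -3.9]
grip_width: 0.0455
grasp_force: 62.4
```

```bash
python3 - <<'E'
from h import *
c=shot('side');J=cv2.resize(c['image'][130:250,170:290],None,fx=5,fy=5,interpolation=2)[:,:,::-1];cv2.imwrite('pics/s1.png',J)
o=bot.get_obs();print(o['eef_pos'],o['ft_force'],o['grip_width'])
w=cloud(c);I=c['image'].astype(int);m=np.zeros(w.shape[:2],bool);m[130:250,170:290]=1
m&=(I[...,0]-I[...,2]>50)&(I[...,1]-I[...,2]>20)&(np.hypot(w[...,0]-.532,w[...,1]-.08)<.045)
print(m.sum(),np.percentile(w[m],[2,50,98],axis=0).round(4).tolist())
E
```

```text
[0.53120481 0.0784341  0.1121245 ] [-0.22230638 -0.27484855 -4.43944849] 0.04526352893004661
189 [[0.5009, 0.0689, 0.0969], [0.5119, 0.0963, 0.1209], [0.5493, 0.1093, 0.1445]]
```

View pics/s1.png

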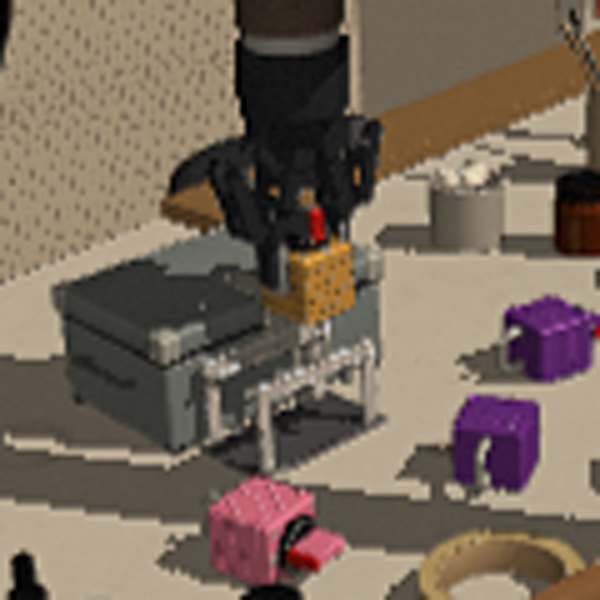

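The body (315,280) is up about 33 mm, with the shackle rods visible below it. I'll pull a bit further to make sure it reaches the stop.

jog_arm --deltas '[{"delta_pos":[0,0,-0.005],"yaw":0,"fingers":0.3},{"delta_pos":[0,0,-0.01],"yaw":0,"fingers":0.3},{"delta_pos":[0,0,-0.01],"yaw":0,"fingers":0.3}]'

```text
clock: 7.05
eef_pos: [0.5309, 0.0784, 0.1145]
tool_rot: [0.175, 0.985, -0.0, -0.001]
ft_force: [0.3, 0.3, -7.3]
grip_width: 0.0453
grasp_force: 63.2
```

jog_arm --deltas '[{"delta_pos":[0,0,-0.005],"yaw":0,"fingers":0.3},{"delta_pos":[0,0,-0.007],"yaw":0,"fingers":0.3},{"delta_pos":[0,0,-0.007],"yaw":0,"fingers":0.3}]'

```text
clock: 7.35
eef_pos: [0.5305, 0.0784, 0.1152]
tool_rot: [0.175, 0.985, -0.0, -0.002]
ft_force: [4.6, 1.9, -24.4]
grip_width: 0.0455
grasp_force: 64.6
```

The force jump to 24 N shows the shackle is fully out. Now I'll set it down.

jog_arm --deltas '[{"delta_pos":[0,0,0.03],"yaw":0,"fingers":0.3},{"delta_pos":[0,0,0.06],"yaw":0,"fingers":0.3},{"delta_pos":[0,0,0.09],"yaw":0,"fingers":0.3},{"delta_pos":[0,0,0.115],"yaw":0,"fingers":0.3},{"delta_pos":[0,0,0.125],"yaw":0,"fingers":0.3},{"delta_pos":[0,0,0.125],"yaw":0,"fingers":0.3},{"delta_pos":[0,0,0.125],"yaw":0,"fingers":0.3}]'

```text
clock: 8.05
eef_pos: [0.5318, 0.0782, 0.0801]
tool_rot: [0.175, 0.985, -0.0, 0.0]
ft_force: [0.6, -1.0, -4.1]
grip_width: 0.045
grasp_force: 66.9
```

jog_arm --deltas '[{"delta_pos":[0,0,0.004],"yaw":0,"fingers":0.3},{"delta_pos":[0,0,0.006],"yaw":0,"fingers":0.3},{"delta_pos":[0,0,0.006],"yaw":0,"fingers":0.3}]'

```text
clock: 8.35
eef_pos: [0.5318, 0.0783, 0.08]
tool_rot: [0.175, 0.985, 0.0, 0.001]
ft_force: [-3.1, -1.9, 7.8]
grip_width: 0.045
grasp_force: 68.4
```

jog_arm --deltas '[{"delta_pos":[0,0.02,-0.003],"yaw":0,"fingers":0.3},{"delta_pos":[0,0.04,-0.003],"yaw":0,"fingers":0.3},{"delta_pos":[0,0.06,-0.003],"yaw":0,"fingers":0.3},{"delta_pos":[0,0.08,-0.003],"yaw":0,"fingers":0.3},{"delta_pos":[0,0.1,-0.003],"yaw":0,"fingers":0.3},{"delta_pos":[0,0.12,-0.003],"yaw":0,"fingers":0.3},{"delta_pos":[0,0.12,-0.003],"yaw":0,"fingers":0.3},{"delta_pos":[0,0.12,-0.003],"yaw":0,"fingers":0.3}]'

```text
clock: 9.15
eef_pos: [0.5446, 0.1122, 0.08]
tool_rot: [0.175, 0.985, -0.0, 0.001]
ft_force: [-0.2, -3.3, 5.1]
grip_width: 0.045
grasp_force: 68.1
```

jog_arm --deltas '[{"delta_pos":[0,0,-0.03],"yaw":0,"fingers":0.3},{"delta_pos":[0,0,-0.06],"yaw":0,"fingers":0.3},{"delta_pos":[0,0,-0.09],"yaw":0,"fingers":0.3},{"delta_pos":[0,0,-0.12],"yaw":0,"fingers":0.3},{"delta_pos":[0,0,-0.15],"yaw":0,"fingers":0.3},{"delta_pos":[0,0,-0.15],"yaw":0,"fingers":0.3}]'

```text
clock: 9.75
eef_pos: [0.5449, 0.1126, 0.1258]
tool_rot: [0.175, 0.985, 0.001, 0.001]
ft_force: [0.5, -0.1, -3.9]
grip_width: 0.0453
grasp_force: 66.9
```

jog_arm --deltas '[{"delta_pos":[0,0,-0.06],"yaw":0,"fingers":0.3},{"delta_pos":[0,0,-0.14],"yaw":0,"fingers":0.3},{"delta_pos":[0,0,-0.22],"yaw":0,"fingers":0.3},{"delta_pos":[0,0,-0.3],"yaw":0,"fingers":0.3},{"delta_pos":[0,0,-0.38],"yaw":0,"fingers":0.3},{"delta_pos":[0,0,-0.43],"yaw":0,"fingers":0.3},{"delta_pos":[0,0,-0.45],"yaw":0,"fingers":0.3},{"delta_pos":[0,0,-0.45],"yaw":0,"fingers":0.3},{"delta_pos":[0,0,-0.45],"yaw":0,"fingers":0.3},{"delta_pos":[0,0,-0.45],"yaw":0,"fingers":0.3}]'

```text
clock: 10.75
eef_pos: [0.5431, 0.112, 0.2574]
tool_rot: [0.175, 0.985, -0.001, -0.001]
ft_force: [0.1, 0.6, -3.7]
grip_width: 0.045
grasp_force: 66.9
```

```bash
python3 - <<'E'
from h import *
c=shot('side');J=cv2.resize(c['image'][80:230,170:320],None,fx=4,fy=4,interpolation=2)[:,:,::-1];cv2.imwrite('pics/s2.png',J)
o=bot.get_obs();print(o['eef_pos'],o['ft_force'],o['grip_width'],np.abs(o['joint_vel']).max())
E
```

```text
[0.54314352 0.11205908 0.25754762] [ 0.20940125 -0.49842787 -4.18153895] 0.044855300485019525 0.006155747764467704
```

View pics/s2.png

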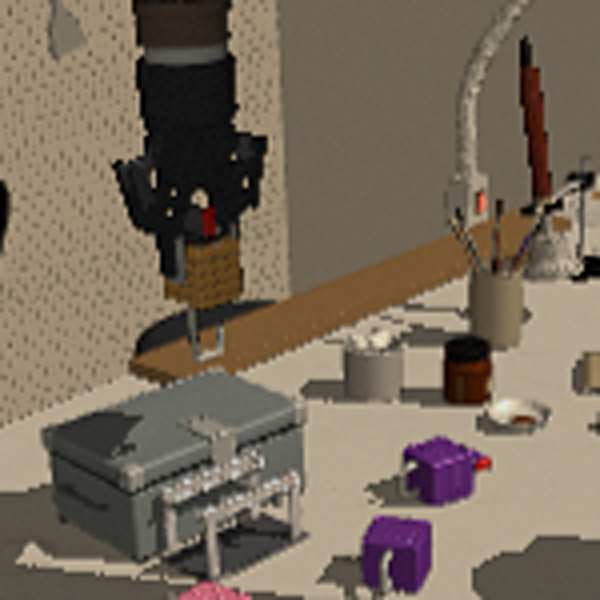

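The lock hangs upright in the gripper at (205,270), with the open shackle below it at (208,340). It is clear of the box, and its underside is at about 0.24 m.

```bash
python3 -c "from workcell import bot; print(bot.job_done())"
```

```text
the job is handed in; nothing more can be done
None
```

The padlock is open and off the hasp, and I handed the job in at about 11 s with the arm holding it upright and still, its underside about 24 cm above the table; I touched nothing but the lock, though I took no final check picture of the bystanders.

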